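Float the sample stage and hold its lock bolt

TASK

Lay trim weights on the stage's floating pan until its pointer stands inside the grey float band of the scale. Then reach down into the slot behind the bracket, take the hidden lock bolt's hex head across its two upright flats and hold it firmly so that it cannot turn while a colleague tightens the nut on the other side: finish like that, still holding the head, with the pan floating freely. Do not turn the bolt, and leave the other things on the table where they are.

Things in the scene. Friction and masses are not known exactly. Their poses are not given: they have to be found in the camera images.
- stage: Spring-floated sample stage, fixed: dark base plate 280 x 280 x 12 mm with a floating pan on four springs, a white float scale, a grey angle bracket and a light grey readout box. Origin on the table, under the middle of the rear face of the bracket's upright. x points from the pan through the bracket to the readout box (away from the robot), y to the scale's side, z up.
- slot_mouth (a point): Middle of the top of the narrow slot behind the bracket, over the bolt head, 143 mm above the table, level with the bracket's top. Axes as stage. The slot is 44 mm wide along x: the bracket's upright (100 mm wide, 8 mm thick) stands 22 mm to -x, the readout box (150 mm wide, 105 mm tall) 22 mm to +x. Open above and at both ends; low gussets 42 mm to either side (y), 82 mm tall.
- float_pan (a joint): How far the pan has sunk, in m: 0 = top stop, grows downward, 0.032 = bottom stop. 0.026 puts the pointer on the long middle line of the scale's grey float band, which reaches from 0.022 to 0.030. The springs give 6.13 mm for every 100 g laid on the pan (160 N/m), well damped; the load already on it differs from time to time.
- loading_area (a point): Centre of the clear half of the pan's top, on its surface, where trim weights go; moves with the pan. Axes as stage. The clear area is 128 mm along x and 100 mm along y, within a 3 mm lip. The round sample chamber on the pan (76 mm across, 31 mm tall) has its axis 105 mm away along +y; the pan's slotted back plate stands 71 mm away along +x and rises 79 mm above the pan.
- pointer (a point): Tip of the thin pointer on the pan's edge, in front of the white float scale; moves with the pan.
- float_mark (a point): Long middle line of the 8 mm tall grey float band on the white scale: the pointer shall stand in that band. Fixed to the stage.
- bolt_head (a point): Centre of the lock bolt's steel hex head in the slot, 115 mm above the table, 28 mm below the bracket's top. Does not turn with the bolt. Axes as stage: x along the bolt, away from the bracket. Head 19 mm across flats, 8 mm thick, its near side 6 mm behind the bracket (two washers between), 30 mm free behind it. The nut is on the bracket's other side, over the pan: not to be held.
- lock_bolt (a joint): Turn of the lock bolt about bolt_head's x axis, in rad. 0 = two parallel flats stand upright, facing +y and -y; found at up to 0.2 either way. It turns with a drag of about 0.06 N m.
- weight_100a: Bare stainless cylinder, a trim weight of 100 g: 32 mm across, 16 mm tall, standing on the table. Origin at the centre of its underside, z up. Two of the three are 100 g (16 mm tall), one 200 g (31 mm tall). On the pan it sinks the pan 6.1 mm.
- weight_100b: Bare stainless cylinder, a trim weight of 100 g: 32 mm across, 16 mm tall, standing on the table. Origin at the centre of its underside, z up. Two of the three are 100 g (16 mm tall), one 200 g (31 mm tall). On the pan it sinks the pan 6.1 mm.
- weight_200: Bare stainless cylinder, a trim weight of 200 g: 32 mm across, 31 mm tall, standing on the table. Origin at the centre of its underside, z up. Two of the three are 100 g (16 mm tall), one 200 g (31 mm tall). On the pan it sinks the pan 12.3 mm.
- post: Steel optical post, 13 mm across and 75 mm tall on a 32 mm foot; origin under its foot. Not part of the job: leave it where it is.
- lens_tube: Black lens tube standing upright, 32 mm across, 26 mm tall, glass on top; origin at the centre of its underside. Not part of the job: leave it where it is.
- mirror_mount: Black mirror mount, 50 mm wide and 58 mm tall, three brass knobs at its back; origin under its middle. Not part of the job: leave it where it is.
- fork_clamp: Flat steel fork clamp, 75 x 30 x 8 mm; origin under its middle. Not part of the job: leave it where it is.
- spare_bolt: Spare hex bolt standing on its head, 19 mm head, 48 mm tall; origin under the head. Not part of the job: leave it where it is.
- hex_driver: Screwdriver with a black handle, 170 mm long, lying; origin on its underside. Not part of the job: leave it where it is.
- screw_tray: Open grey plastic tray with small screws, 100 x 80 x 25 mm; origin under its middle. Not part of the job: leave it where it is.
Not all that is in view belongs to the job. What is shaped like the weight_200 but green is not meant. Leave any turquoise look-alike of the weight_100b alone.

How it is judged:
By the outcome, as a careful person would: the job done as asked, in the order asked, and still so for the second after the job is handed in, while the arm keeps its last pose, push and grip.
It also fails if it takes over 58 s, if anything falls off the work surface, if the arm or the gripper's body presses on something with over 40 N, if the wrist force passes 120 N, or if a joint passes its speed limit or range.

ROBOT

A 6-joint arm with a two-finger parallel gripper is mounted at the origin on the work surface. World frame = base frame: x ahead of the robot, y to its left, z up, the work surface at z = 0. Lengths are in m, angles in degrees, forces in N, time in s.
With the tool pointing down it reaches from about 0.325 to 0.775 m from the base axis. Payload 5.5 kg.
Tool frame: the origin (TCP) lies at the very end of the fingers, on their centre line; the grasp point (between the pads) lies ctrl.tcp_to_grasp behind it (ctrl.tcp_to_grasp is the distance from the TCP to the grasp point, in m); x points along the fingers, z is the direction in which the jaws open and shut, and the axes are right-handed (so a half turn about x gives the same grasp; the last joint's range is limited). The gripper opens to 85 mm and grips with 20 to 120 N. Pads are 22 mm wide; open, the fingers measure 114 mm over their backs; the gripper's body (76 mm by 85 mm) begins 54 mm behind the grasp point. The pads swing forward as they close: fully open they stand 13 mm farther back than shut.
Start: joints at [71.408, 5.22, 70.514, -0, 104.267, -3.249], TCP at [0.159, 0.579, 0.231] pointing down, gripper open.
Joint ranges: [-164.24, 164.24], [-49.07, 125.15], [9.68, 141.18], [-86.29, 266.29], [3.28, 154.24], [-151.56, 151.56]. Speed limits (degrees/s): [147.25, 147.25, 172.46, 180, 180, 180].

INTERFACE

Orientations are given as [roll, pitch, yaw] about the fixed x, y, z axes, in that order (R = Rz(yaw) Ry(pitch) Rx(roll)).
In Python, from workcell import observe, vision, workorder, ctrl gives the robot as it stands. The module is installed in compiled form; this text tells all that it offers.
- The arm moves only by the tool servo_tool, never from a script. Its argument "commands" is a list of rows, each a list of 7 numbers: the shift along the tool's x, y, z in m, then the turn, a rotation vector about the tool's x, y, z in rad, then the opening in per cent of the stroke, from 0 (shut) to 100 (fully open). A call has 1 to 20 rows; each row is the pose to reach, as a shift and turn from the pose commanded when the call began, along the tool's axes at that moment; what a row does not reach only later rows make up. A row lasts 1/10 s, in which the tool goes at most 50 mm and 8.59 degrees, less where a joint would pass 70% of its speed; a pose out of reach is approached as far as the arm can. A call with a gripper value outside its range is refused whole. The fingers move at their own pace and stop on an object; the grip force is fixed at half the most. Time passes only in rows, so rows that repeat a pose let the fingers close. It gives the time, the measured TCP pose, the force and the opening at its end, in the units of the state.
- observe(): the state, without advancing time (a new reading comes with each control period).
- vision.snapshot(name): name is "scene" or "top"; returns a dict with "image" (480x640x3 uint8, red, green, blue), "K" (3x3 intrinsics, pixels), "eye" and "orientation" of the camera in the world. Camera axes: x right, y up, looking along -z (the intrinsics and any distortion apply to the point x, -y, -z); pixel columns grow to the right and rows downward; lengths in m; the calibration is good to about 2 mm. A picture is of the moment at which its call begins. There is no depth.
- workorder.close_job(): hands the job in, once; it reports no verdict.
Trained networks look in a picture, given as the dict that the camera call returned (one of the last four; its "shot" number tells which), for a name from the list of things; names that differ only in an ending like _2 or _b are one class to them, and where a whole thing is asked for, a point or a joint stands for the part that bears it (a point fixed in the world has none). Each returns a list of dicts, best first, with "confidence" (0 to 1); they miss things now and then, are a little off and sometimes report something else, mostly with a low value. They report only what shows in the picture. A call takes as long as a camera call. They do not tell look-alikes from the thing itself.
- vision.look_for(thing, picture): "at" ([x, y, z] in m, in the coordinates of the camera as it stood for that picture, good to about 4 mm: the middle of the surface that is visible of it).
The state is a dict: "t": time; "qpos": joint angles; "qd": joint speeds; "tau": joint torques, N m; "tcp_pos": TCP position; "ee_rot": TCP orientation; "contact_force": force on the tool from outside, world axes, zero at the start; "wrist_torque": the same for the moment, N m; "opening": finger opening in m.
Only numpy, scipy, OpenCV 4.12 (cv2) and the standard library are available. Lean on these libraries where they do the work, as an engineer would, in place of code of your own. Each camera call takes 0.05 s, during which the arm holds its last target. There are 200 camera calls.

## Working session

There is one attempt and no reset: what is moved stays moved. The work goes in short steps, Python scripts to look and compute and a tool call to move; the robot and the scene stay as the last step left them, time stands still between calls to the robot, and variables do not carry over. Pictures are saved under pics/ and viewed, about 8 in all and at most 12, crops included, and the job is handed in when it is done.

Besides the shell and the picture viewer there is one more tool, called after "Call:" by a JSON object that holds its "method" and its "body", one argument or row to a line. servo_tool: Moves the arm, as the interface text tells. Its arguments: {"type":"object","properties":{"commands":{"type":"array","items":{"type":"array","items":{"type":"number"}}}},"required":["commands"]}

```bash
mkdir -p pics; cat > h.py <<'E'
import numpy as np, cv2
from scipy.spatial.transform import Rotation as R
from workcell import observe, vision, workorder, ctrl
def Rm(o):
    o=np.array(o,float)
    if o.shape==(3,3): return o
    return R.from_euler('xyz',o,degrees=True).as_matrix()
def w(p,at): return np.array(p['eye'])+Rm(p['orientation'])@np.array(at)
def px(p,X):
    c=Rm(p['orientation']).T@(np.array(X,float)-np.array(p['eye'])); c=np.array([c[0],-c[1],-c[2]])
    u=np.array(p['K'])@c; return u[:2]/u[2]
def onz(p,u,v,z):
    d=np.linalg.inv(np.array(p['K']))@[u,v,1]; d=Rm(p['orientation'])@[d[0],-d[1],-d[2]]
    e=np.array(p['eye']); return e+d*(z-e[2])/d[2]
def save(p,n,box=None,s=1):
    im=p['image'][...,::-1]
    if box: a,b,c,d=box; im=im[b:d,a:c]
    cv2.imwrite('pics/'+n+'.png',cv2.resize(im,None,fx=s,fy=s,interpolation=cv2.INTER_CUBIC))
E
python3 - <<'E'
from h import *
np.set_printoptions(precision=4,suppress=True)
print(observe(),ctrl.tcp_to_grasp)
for n in ('scene','top'):
    p=vision.snapshot(n); save(p,n+'0'); print(n,{k:p[k] for k in p if k!='image'})
    for t in 'stage weight_100a weight_200 float_pan pointer bolt_head lock_bolt slot_mouth loading_area float_mark post lens_tube mirror_mount'.split():
        try:
            for r in vision.look_for(t,p)[:4]:
                X=w(p,r['at']); print(t,X,px(p,X).round(),round(r['confidence'],2))
        except Exception as e: print(t,e)
E
```

```text
{'t': 0.0, 'qpos': array([ 71.4072,   5.2623,  70.5819,  -0.0004, 104.268 ,  -3.2482]), 'qd': array([-0.0517,  0.142 , -0.0172, -0.0143,  0.0159,  0.0683]), 'tau': array([ -0.0007, -45.8731, -41.8028,  -0.0003,   0.0116,   0.    ]), 'tcp_pos': array([0.1587, 0.5783, 0.2302]), 'ee_rot': array([ 176.9653,   89.8877, -108.3795]), 'contact_force': array([-0.0219,  0.2587, -0.2784]), 'wrist_torque': array([0.0441, 0.0395, 0.0339]), 'opening': 0.0858057864351021} 0.0187
scene {'K': array([[542.8   ,   0.    , 320.0141],
       [  0.    , 542.8   , 248.9291],
       [  0.    ,   0.    ,   1.    ]]), 'eye': array([ 1.0868, -0.7933,  0.754 ]), 'orientation': array([56.6774,  1.2638, 39.2457]), 'shot': 1}
stage [0.5965 0.0771 0.0578] [404. 266.] 0.85
weight_100a [ 0.4343 -0.1867  0.0137] [270. 313.] 0.47
weight_100a [ 0.5786 -0.3025  0.0216] [283. 374.] 0.17
weight_200 [ 0.4797 -0.109   0.0245] [310. 299.] 0.63
weight_200 [ 0.5984 -0.1497  0.0254] [343. 332.] 0.62
weight_200 [ 0.5389 -0.1829  0.0269] [309. 328.] 0.56
float_pan [0.5251 0.0929 0.0787] [382. 244.] 0.73
float_pan [ 0.5376 -0.1855 
[... 1298 characters left out ...]
 0.1151 0.0784] [259. 199.] 0.24
bolt_head [0.5665 0.1203 0.0824] [256. 199.] 0.87
bolt_head [ 0.6726 -0.1774  0.0522] [383. 160.] 0.27
lock_bolt [0.5236 0.1174 0.0842] [257. 216.] 0.69
lock_bolt [0.5916 0.1265 0.1267] [251. 183.] 0.65
slot_mouth [0.5655 0.1159 0.0739] [259. 200.] 0.94
loading_area [0.5212 0.116  0.0839] [257. 218.] 0.77
float_mark [0.5677 0.1215 0.079 ] [256. 198.] 0.72
float_mark [ 0.4921 -0.2644  0.0176] [418. 237.] 0.55
post [ 0.6303 -0.2968  0.0093] [429. 183.] 0.65
lens_tube [ 0.5716 -0.2888  0.0281] [428. 204.] 0.7
lens_tube [0.5242 0.1162 0.0822] [257. 216.] 0.48
mirror_mount [ 0.6708 -0.1772  0.0544] [383. 161.] 0.92
mirror_mount [0.567 0.123 0.079] [255. 199.] 0.23
```

View pics/scene0.png

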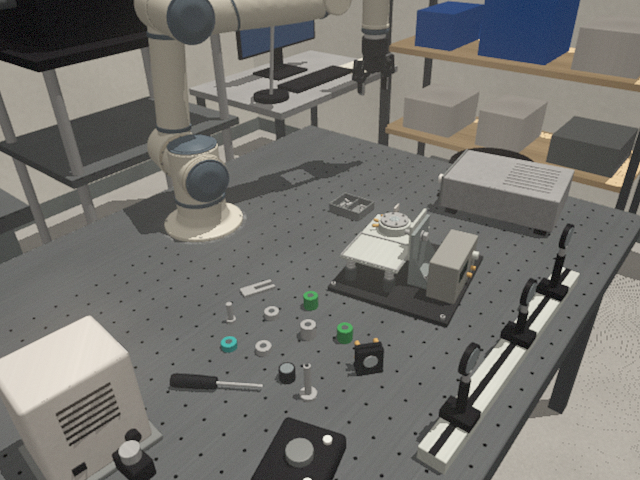

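View pics/top0.png

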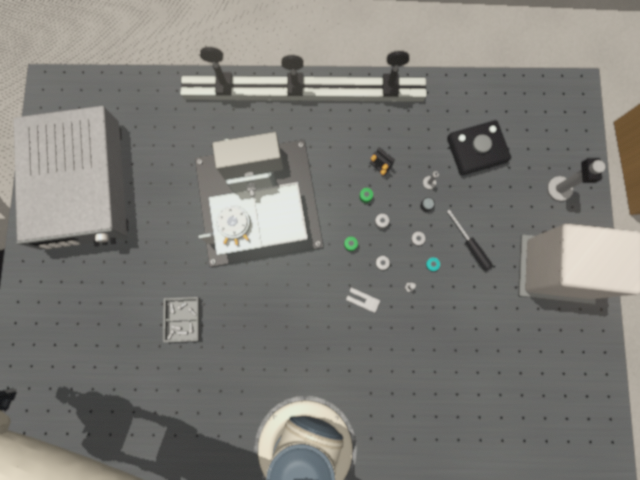

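```bash
python3 - <<'E'
from h import *
p=vision.snapshot('scene'); q=vision.snapshot('top')
im=cv2.resize(p['image'][195:325,325:490,::-1],None,fx=4.8,fy=4.8,interpolation=cv2.INTER_CUBIC)
cv2.imwrite('pics/s1.png',im[:600,:800])
a=cv2.resize(p['image'][280:360,215:365,::-1],None,fx=5,fy=5,interpolation=cv2.INTER_CUBIC)
b=cv2.resize(q['image'][120:275,190:330,::-1],None,fx=3.8,fy=3.8,interpolation=cv2.INTER_CUBIC)
cv2.imwrite('pics/t1.png',b); cv2.imwrite('pics/w1.png',a)
E
```

```text
(no output)
```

View pics/s1.png

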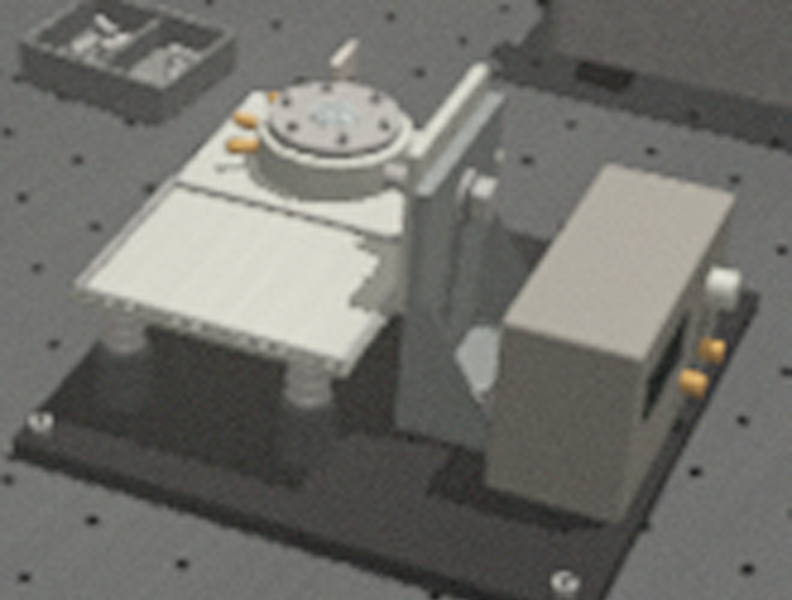

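View pics/t1.png

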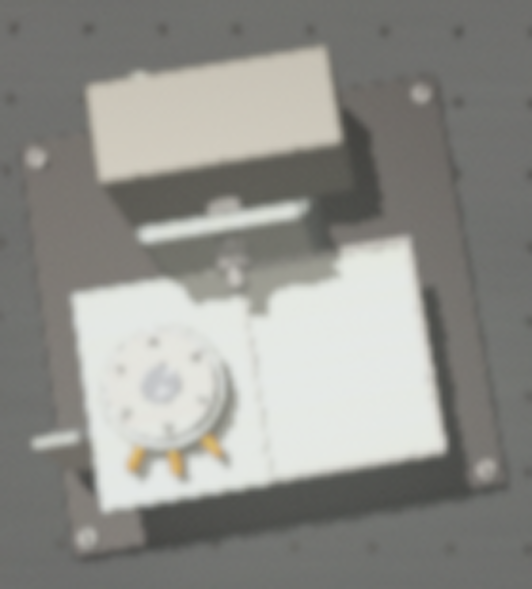

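View pics/w1.png

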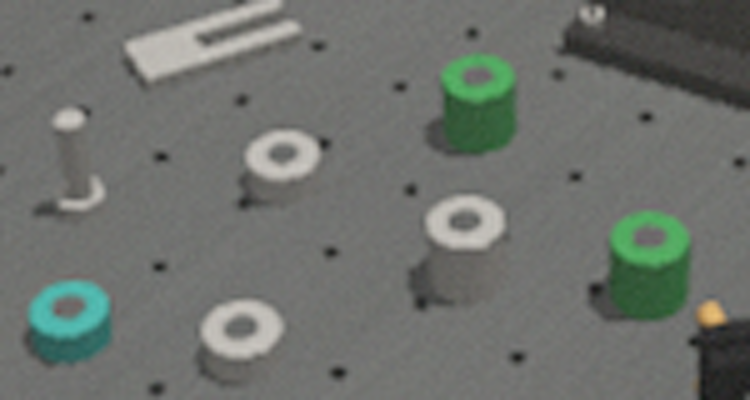

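```bash
python3 - <<'E'
from h import *
def av(n,k): return np.mean([vision.snapshot(n)['image'].astype(float) for _ in range(k)],0)
a=av('scene',6)[190:230,375:425,::-1]; b=av('top',3)[215:255,190:230,::-1]
f=lambda x,s:cv2.resize(np.clip(x,0,255).astype(np.uint8),None,fx=s,fy=s,interpolation=cv2.INTER_CUBIC)
cv2.imwrite('pics/z1.png',np.hstack([f(a,9),f(b,9)[:360]]))
E
```

```text
(no output)
```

View pics/z1.png

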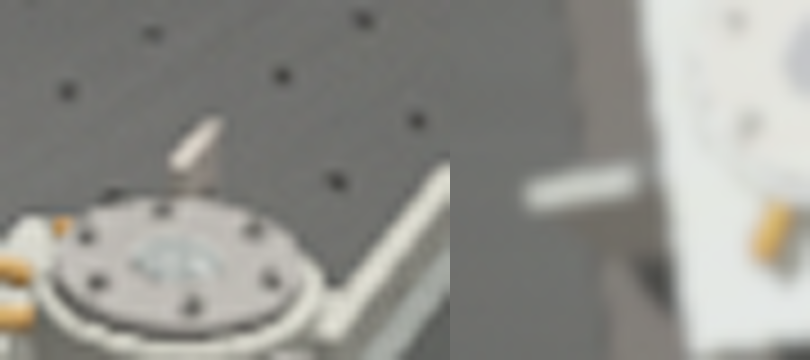

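```bash
cat >> h.py <<'E'
from scipy.optimize import least_squares
def stT(s,P): # s=[x,y,yawdeg]
    c,n=np.cos(np.radians(s[2])),np.sin(np.radians(s[2])); P=np.array(P,float)
    return np.array([s[0]+c*P[0]-n*P[1], s[1]+n*P[0]+c*P[1], P[2]])
E
python3 - <<'E'
from h import *
np.set_printoptions(precision=4,suppress=True)
p=vision.snapshot('scene'); q=vision.snapshot('top')
S=lambda u,v:(325+u/4.8,195+v/4.8); T=lambda u,v:(190+u/3.8,120+v/3.8)
ob=[(q,T(101,180),(.044,.075,.105)),(q,T(342,143),(.044,-.075,.105)),(q,T(138,234),(0,.05,.143)),(q,T(305,205),(0,-.05,.143)),
(p,S(507,325),(.044,-.075,.105)),(p,S(608,165),(.044,.075,.105)),(p,S(420,197),(0,-.05,.143)),(p,S(505,100),(0,.05,.143))]
for sel in (ob,ob[:4],ob[4:]):
    f=lambda s:np.concatenate([px(c,stT(s,P))-np.array(u) for c,u,P in sel])
    r=least_squares(f,[.6,.1,5],x_scale=[.01,.01,1],loss='soft_l1'); print(r.x,f(r.x).reshape(-1,2))
# weights: triangulate tops
for n,us,ut,z in (('200',(308,323.5),(382,221),.031),('100b',(263.3,345.3),(418.3,238.3),.016),('100a',(271.5,310.8),(382.5,263),.016)):
    print(n,onz(p,*us,z),onz(q,*ut,z))
for n in ('weight_200','weight_100a'):
  for c in (p,q):
    for r in vision.look_for(n,c)[:5]: X=w(c,r['at']); print(n,X,px(c,X),r['confidence'])
def hsvc(c,boxes,z):
    g=cv2.cvtColor(c['image'],cv2.COLOR_RGB2HSV)
    for (u,v) in boxes:
        s=g[int(v)-9:int(v)+10,int(u)-9:int(u)+10]; m=(s[...,2]>150)&(s[...,1]<60); y,x=np.nonzero(m)
        print(len(x),x.mean()+int(u)-9,y.mean()+int(v)-9)
hsvc(q,[(382,221),(418,238),(382,263)],0); hsvc(p,[(308,324),(263,345),(271,311)],0)
E
```

```text
[0.603  0.1303 9.6346] [[-0.2221 -0.1376]
 [ 0.8464 -0.2292]
 [-0.0746 -2.6317]
 [ 0.7616 -1.8488]
 [-2.9465 -1.8524]
 [-0.9873 -1.4426]
 [ 1.0902 -1.3694]
 [-0.2    -1.9306]]
[0.6001 0.1308 9.9486] [[-0.5922  1.249 ]
 [ 0.458   0.8123]
 [-0.3544 -1.2577]
 [ 0.4695 -0.7157]]
[ 0.6081  0.1252 10.6681] [[-1.2477  0.0709]
 [-0.4827 -0.1266]
 [ 2.3543  0.5168]
 [ 0.3036 -0.4462]]
200 [ 0.5318 -0.1772  0.031 ] [ 0.5274 -0.177   0.031 ]
100b [ 0.4927 -0.2671  0.016 ] [ 0.4887 -0.2662  0.016 ]
100a [ 0.433 -0.181  0.016] [ 0.4275 -0.1791  0.016 ]
weight_200 [ 0.5389 -0.1837  0.0262] [308.7016 328.4671] 0.82
weight_200 [ 0.595  -0.1467  0.023 ] [342.2872 331.4351] 0.79
weight_200 [ 0.4807 -0.1092  0.0253] [310.4529 299.1608] 0.7
weight_200 [ 0.5239 -0.1749  0.0311] [381.1246 222.3994] 0.73
weight_200 [ 0.473  -0.0999  0.0311] [349.8947 242.9197] 0.54
weight_200 [ 0.5952 -0.1391  0.0309] [366.1101 193.541 ] 0.52
weight_100a [ 0.4357 -0.1819  0.0143] [272.1951 312.1202] 0.47
weight_100a [0.2939 0.3029 0.0128] [353.8971 204.9661] 0.42
weight_100a [ 0.4309 -0.1761  0.0185] [381.3877 261.4655] 0.59
132 381.7878787878788 219.91666666666666
127 417.9448818897638 237.88976377952756
131 382.1526717557252 262.10687022900765
114 307.7456140350877 324.0877192982456
121 262.89256198347107 345.3305785123967
97 271.07216494845363 310.5670103092784
```

```bash
python3 - <<'E'
from h import *
def av(n,k): return np.mean([vision.snapshot(n)['image'].astype(float) for _ in range(k)],0)
A=av('scene',12);B=av('top',8); np.savez('avg0.npz',A=A,B=B)
q=vision.snapshot('top');p=vision.snapshot('scene')
s=[.604,.129,9.8]; 
for c in (p,q):print(px(c,stT(s,(.014,0,.115))),px(c,stT(s,(.014,0,.126))),px(c,stT(s,(0,0,.143))))
f=lambda x,s:cv2.resize(np.clip(x*1.0,0,255).astype(np.uint8),None,fx=s,fy=s,interpolation=cv2.INTER_CUBIC)
a=A[218:253,408:441,::-1]; b=B[162:192,232:262,::-1]
cv2.imwrite('pics/b1.png',np.hstack([f(a,12),cv2.copyMakeBorder(f(b,13),0,30,0,0,cv2.BORDER_CONSTANT)]))
E
```

```text
[427.16426784 236.79468245] [427.59810373 232.53647077] [422.15609896 224.35581147]
[250.26483451 172.93745094] [249.54564765 171.44558449] [249.24900556 175.0819434 ]
```

View pics/b1.png

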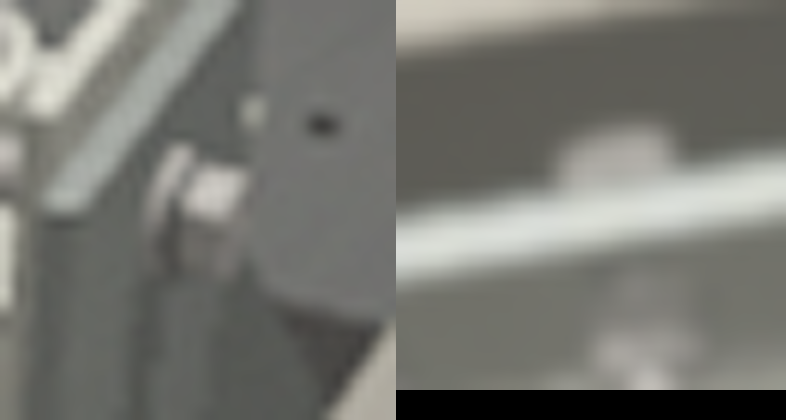

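```bash
cat > hex.py <<'E'
from h import *
import sys
A=np.load('avg0.npz')['A']; p=vision.snapshot('scene')
s=[.604,.129,float(sys.argv[1]) if len(sys.argv)>1 else 9.8]
ss=8; u0,v0,u1,v1=416,224,436,250
r=.0095/np.cos(np.pi/6)
def proj(x,ph,rr=r): return px(p,stT(s,(x,rr*np.sin(ph),.115+rr*np.cos(ph))))
cam=np.array(p['eye'])
def render(a,du,dv,rho=1.):
    polys=[];
    # rotation a about stage +x: y->z ; vertex k angle measured: (y,z)=r(-sin t,cos t), t=a+60k
    for k in range(6):
        t=a+np.pi/3*k; m=t+np.pi/6; n=stT([0,0,s[2]],(0,-np.sin(m),np.cos(m)))
        c=stT(s,(.010,-.0095*np.sin(m),.115+.0095*np.cos(m)))
        if (cam-c)@n>0: polys.append([proj(.006,-t),proj(.014,-t),proj(.014,-t-np.pi/3),proj(.006,-t-np.pi/3)])
    polys.append([proj(.014,-a-np.pi/3*k) for k in range(6)])
    # washers
    wash=[[proj(xx,th,.012) for th in np.linspace(0,2*np.pi,24)] for xx in (.0,.006)]
    L=np.zeros(((v1-v0)*ss,(u1-u0)*ss),np.uint8)
    f=lambda P:np.round((np.array(P)+[du+.5,dv+.5]-[u0,v0])*ss).astype(np.int32)
    for P in wash: cv2.fillConvexPoly(L,f(P),1)
    for i,P in enumerate(polys): cv2.fillConvexPoly(L,f(P),2+i)
    M=[]
    for i in range(0,2+len(polys)):
        g=(L==i).astype(np.float32); g=cv2.GaussianBlur(g,(0,0),.6*ss)
        M.append(cv2.resize(g,None,fx=1/ss,fy=1/ss,interpolation=cv2.INTER_AREA))
    return M
im=A[v0:v1,u0:u1]
V,U=np.mgrid[v0:v1,u0:u1].astype(float)
def cost(a,du,dv,full=False):
    M=render(a,du,dv); head=sum(M[2:])
    W=cv2.dilate((head>.3).astype(np.uint8),np.ones((3,3)))*1.; W=(W*(M[1]<.3)).ravel()>0
    uu,vv=(U-426-du)/5,(V-237-dv)/5
    cols=[M[0],M[0]*uu,M[0]*vv,M[1]]+M[2:]
    X=np.stack([c.ravel()[W] for c in cols],1); Y=im.reshape(-1,3)[W]
    b,*_=np.linalg.lstsq(np.vstack([X,1e-3*np.eye(X.shape[1])]),np.vstack([Y,np.zeros((X.shape[1],3))]),rcond=None)
    e=((Y-X@b)**2).mean()/Y.var(0).mean()
    return (e,b.mean(1).round(),len(Y)) if full else e
E
cat > hexrun.py <<'E'
from hex import *
from scipy.optimize import minimize
for a in np.arange(-.26,.27,.04):
    best=min((cost(a,du,dv),du,dv) for du in np.arange(-3,3.1,.5) for dv in np.arange(-3,3.1,.5))
    m=minimize(lambda t:cost(a,*t),best[1:],method='Nelder-Mead',options=dict(initial_simplex=np.array(best[1:])+[[0,0],[.3,0],[0,.3]],maxiter=40))
    e,b,n=cost(a,*m.x,True); print(round(a,2),round(e,4),m.x.round(2),b,n)
E
python3 hexrun.py
```

```text
-0.26 0.0382 [-0.15  0.12] [100.   8.  -7.  98. 207. 103.  90. 118.] 79
-0.22 0.0364 [-0.13  0.03] [ 98.  10.  -7.  99. 204. 101.  90. 119.] 83
-0.18 0.0336 [-0.03 -0.11] [ 99.  10.  -6.  97. 204. 102.  89. 118.] 80
-0.14 0.0311 [ 0.02 -0.3 ] [ 96.  16.  -3.  87. 203. 102.  99. 119.] 77
-0.1 0.0293 [ 0.1  -0.37] [ 95.  18.  -3. 102. 201. 100. 119. 119.] 78
-0.06 0.0306 [ 0.12 -0.45] [ 95.  19.  -3. 105. 199.  98. 162. 119.] 75
-0.02 0.0284 [ 0.34 -0.82] [  99.   16.   -4.   91.  203.  104. -143.  119.] 80
0.02 0.0265 [ 0.4 -1. ] [ 99.  17.  -4.  94. 201. 104.   5. 119.] 78
0.06 0.0277 [ 0.33 -1.1 ] [101.  14.  -5.  82. 201. 103.  42. 121.] 80
0.1 0.0314 [ 0.47 -1.2 ] [100.  16.  -5.  91. 198. 102.  54. 119.] 81
0.14 0.03 [ 0.46 -1.35] [100.  18.  -2.  86. 198. 102.  67. 120.] 84
0.18 0.0349 [ 0.54 -1.58] [101.  19.  -2.  98. 196. 103.  61. 120.] 82
0.22 0.0409 [ 0.58 -1.64] [101.  19.  -2. 103. 194. 101.  68. 120.] 84
0.26 0.0438 [ 0.6  -1.79] [102.  19.  -2. 105. 194. 101.  73. 120.] 80
```

```bash
cat > br.py <<'E'
from h import *
import sys
np.set_printoptions(precision=2,suppress=True,linewidth=160)
d=np.load('avg0.npz'); p=vision.snapshot('scene'); q=vision.snapshot('top')
s=[.604,.129,9.8]
def samp(I,uv): 
    uv=np.array(uv,np.float32); return cv2.remap(I.astype(np.float32).mean(2),uv[:,0],uv[:,1],cv2.INTER_CUBIC)
for n,c,I in (('scene',p,d['A']),('top',q,d['B'])):
    for y in (-.035,-.015,.02,.035):
        xs=np.arange(-.030,.0161,.002); print(n,'across',y,samp(I,[px(c,stT(s,(x,y,.143))) for x in xs]).round().astype(int))
    for x in (-.008,-.004,0):
        print(n,'along',x)
        for sg in (-1,1):
            ys=sg*np.arange(.036,.066,.002); print(samp(I,[px(c,stT(s,(x,y,.143))) for y in ys]).round().astype(int))
E
python3 br.py
```

```text
scene across -0.035 [[162]
 [140]
 [156]
 [178]
 [180]
 [181]
 [177]
 [146]
 [109]
 [118]
 [121]
 [138]
 [162]
 [170]
 [171]
 [155]
 [114]
 [ 95]
 [ 98]
 [110]
 [155]
 [154]
 [137]
 [170]]
scene across -0.015 [[176]
 [216]
 [203]
 [171]
 [184]
 [214]
 [218]
 [197]
 [148]
 [124]
 [125]
 [136]
 [158]
 [164]
 [170]
 [151]
 [108]
 [ 91]
 [ 97]
 [ 94]
 [ 95]
 [ 96]
 [ 97]
 [ 95]]
scene across 0.02 [[113]
 [112]
 [110]
 [127]
 [179]
 [211]
 [209]
 [174]
 [135]
 [126]
 [131]
 [141]
 [158]
 [166]
 [163]
 [134]
 [100]
 [ 92]
 [ 95]
 [104]
 [113]
 [116]
 [115]
 [116]]
scene across 0.035 [[113]
 [112]
 [109]
 [133]
 [186]
 [216]
 [208]
 [172]
 [134]
 [124]
 [129]
 [142]
 [159]
 [163]
 [160]
 [125]
 [ 97]
 [103]
 [114]
 [114]
 [113]
 [113]
 [113]
 [113]]
scene along -0.008
[[137]
 [133]
 [130]
 [130]
 [129]
 [126]
 [122]
 [115]
 [110]
 [111]
 [125]
 [155]
 [177]
 [191]
 [205]
 [210]]
[[143]
 [144]
 [144]
 [143]
 [144]
 [145]
 [140]
 [126]
 [112]
 [103]
 [106]
 [103]
 [ 98]
 [ 92]
 [ 82]
 [ 75]]
scene along -0.004
[[171]
 [170]
 [169]
 [168]
 [171]
 [175]
 [168]
 [149]
 [122]
 [103]
 [ 97]
 [ 99]
[... 1151 characters left out ...]

 [202]
 [188]
 [167]
 [145]
 [124]
 [103]
 [ 89]
 [ 85]
 [ 81]
 [ 78]
 [ 76]
 [ 76]
 [ 76]
 [ 75]
 [ 75]]
[[214]
 [213]
 [214]
 [215]
 [216]
 [217]
 [213]
 [198]
 [171]
 [141]
 [125]
 [121]
 [120]
 [121]
 [121]
 [121]]
top along -0.004
[[212]
 [207]
 [194]
 [179]
 [168]
 [154]
 [125]
 [100]
 [ 89]
 [ 81]
 [ 77]
 [ 76]
 [ 75]
 [ 75]
 [ 75]
 [ 75]]
[[202]
 [201]
 [200]
 [202]
 [203]
 [202]
 [198]
 [185]
 [165]
 [139]
 [123]
 [119]
 [120]
 [120]
 [120]
 [120]]
top along 0
[[146]
 [142]
 [136]
 [132]
 [131]
 [124]
 [110]
 [ 97]
 [ 90]
 [ 84]
 [ 81]
 [ 80]
 [ 80]
 [ 80]
 [ 80]
 [ 79]]
[[128]
 [125]
 [124]
 [127]
 [133]
 [132]
 [127]
 [119]
 [111]
 [105]
 [107]
 [113]
 [118]
 [120]
 [120]
 [120]]
```

```bash
sed -i 's/^s=\[.*/s=[.6047,.1282,10.9]/' hex.py; cat > hexrun.py <<'E'
from hex import *
from scipy.optimize import minimize
sg=.25
for a in np.arange(-.26,.27,.04):
    best=min((cost(a,du,dv),du,dv) for du in np.arange(-2,2.1,.5) for dv in np.arange(-2,2.1,.5))
    m=minimize(lambda t:cost(a,*t),best[1:],method='Nelder-Mead',options=dict(initial_simplex=np.array(best[1:])+[[0,0],[.3,0],[0,.3]],maxiter=40))
    e,b,n=cost(a,*m.x,True); print(round(a,2),round(e,4),m.x.round(2),b,n, 'fixed0 %.4f'%cost(a,0,0))
E
python3 hexrun.py
```

```text
-0.26 0.0373 [-0.31 -0.  ] [100.   8.  -7. 105. 206. 102.  89. 118.] 80 fixed0 0.0487
-0.22 0.0357 [-0.2  -0.17] [ 99.   9.  -8. 100. 205. 101.  91. 118.] 82 fixed0 0.0549
-0.18 0.0347 [-0.2  -0.34] [ 99.  11.  -5.  96. 204. 102.  89. 119.] 79 fixed0 0.0626
-0.14 0.0325 [-0.1 -0.4] [ 98.  13.  -6. 100. 202. 100.  96. 118.] 80 fixed0 0.0811
-0.1 0.0305 [-0.02 -0.56] [ 94.  21.  -3. 111. 200. 100. 125. 118.] 78 fixed0 0.1109
-0.06 0.0312 [ 0.1  -0.65] [ 93.  23.  -3. 132. 197.  99. 152. 118.] 75 fixed0 0.1334
-0.02 0.0251 [ 0.17 -1.14] [  98.   17.   -4.   97.  203.  104. -127.  120.] 78 fixed0 0.1271
0.02 0.0267 [ 0.14 -1.36] [100.  16.  -4.  78. 203. 106. -51. 122.] 78 fixed0 0.1396
0.06 0.0264 [ 0.3  -1.36] [101.  15.  -6.  92. 200. 104.  22. 119.] 81 fixed0 0.1680
0.1 0.0275 [ 0.22 -1.53] [101.  15.  -4.  77. 199. 103.  43. 121.] 81 fixed0 0.1873
0.14 0.0291 [ 0.27 -1.57] [ 99.  19.  -2.  96. 198. 102.  60. 121.] 81 fixed0 0.2102
0.18 0.0338 [ 0.33 -1.77] [100.  19.  -2. 100. 196. 102.  62. 122.] 82 fixed0 0.2298
0.22 0.0388 [ 0.45 -1.85] [100.  20.  -2. 107. 194. 101.  69. 120.] 84 fixed0 0.2448
0.26 0.0437 [ 0.4  -1.93] [100.  19.  -1. 103. 194. 100.  81. 120.] 85 fixed0 0.2626
```

```bash
cat >> h.py <<'E'
SX=[.604,.130,10.6]
def down(yaw,tilt=0,sgn=1):
    """tool x down, jaw axis z horizontal at world yaw (deg)"""
    z=np.array([np.cos(np.radians(yaw)),np.sin(np.radians(yaw)),0]); x=np.array([0,0,-1.]); return np.stack([x,np.cross(z,x),z],1)
def goto(pos,M,o=None):
    o=o or observe(); C=Rm(o['ee_rot']); d=C.T@(np.array(pos)-o['tcp_pos']); r=R.from_matrix(C.T@M).as_rotvec()
    print('shift',d.round(4),'rot',r.round(4),'t',round(o['t'],2))
E
python3 - <<'E'
from h import *
np.set_printoptions(precision=4,suppress=True)
q=vision.snapshot('top');p=vision.snapshot('scene')
for z in (.07,.08,.09): 
    P=onz(q,280.5,217.1,z);C=onz(q,232.6,221.3,z+.031); print(z,P,C, stT([0,0,-SX[2]],P-np.r_[SX[:2],0]),stT([0,0,-SX[2]],C-np.r_[SX[:2],0]))
# scene pan corner -x,-y at s1(80,288); -y,+x (345,372)
S=lambda u,v:(325+u/4.8,195+v/4.8); T=lambda u,v:(190+u/3.8,120+v/3.8)
for z in (.07,.08,.09): print(z,onz(p,*S(80,284),z),onz(q,*T(447,453),z), onz(p,*S(345,370),z))
C=Rm(observe()['ee_rot']); print(C)
goto([.431,-.180,.08],down(100)); goto([.431,-.180,.08],down(-80)); goto([.431,-.180,.08],down(10)); goto([.431,-.18,.08],down(-170))
E
```

```text
0.07 [0.5257 0.064  0.07  ] [0.508  0.1695 0.101 ] [-0.0891 -0.0504  0.07  ] [-0.0871  0.0565  0.101 ]
0.08 [0.5235 0.0631 0.08  ] [0.5059 0.1676 0.111 ] [-0.0914 -0.0509  0.08  ] [-0.0895  0.055   0.111 ]
0.09 [0.5213 0.0622 0.09  ] [0.5038 0.1656 0.121 ] [-0.0937 -0.0514  0.09  ] [-0.0919  0.0535  0.121 ]
0.07 [0.4693 0.016  0.07  ] [ 0.4741 -0.0001  0.07  ] [0.605 0.033 0.07 ]
0.08 [0.4783 0.0042 0.08  ] [ 0.4724 -0.0004  0.08  ] [0.6121 0.0209 0.08  ]
0.09 [ 0.4874 -0.0076  0.09  ] [ 0.4707 -0.0008  0.09  ] [0.6191 0.0089 0.09  ]
[[ 0.     -0.9644  0.2646]
 [ 0.      0.2646  0.9644]
 [-1.     -0.      0.    ]]
shift [ 0.1513 -0.4633 -0.6596] rot [-0.4424  0.      0.    ] t 3.65
shift [ 0.1513 -0.4633 -0.6596] rot [ 2.6992  0.     -0.    ] t 3.65
shift [ 0.1513 -0.4633 -0.6596] rot [ 1.1284  0.     -0.    ] t 3.65
shift [ 0.1513 -0.4633 -0.6596] rot [-2.0131  0.      0.    ] t 3.65
```

Call:
{"method": "servo_tool", "body": {
  "commands": [
    [0.05,-0.463,-0.66,1.128,0,0,60],
    [0.08,-0.463,-0.66,1.128,0,0,60],
    [0.11,-0.463,-0.66,1.128,0,0,60],
    [0.11,-0.463,-0.66,1.128,0,0,60],
    [0.11,-0.463,-0.66,1.128,0,0,60],
    [0.11,-0.463,-0.66,1.128,0,0,60],
    [0.11,-0.463,-0.66,1.128,0,0,60],
    [0.11,-0.463,-0.66,1.128,0,0,60],
    [0.11,-0.463,-0.66,1.128,0,0,60],
    [0.11,-0.463,-0.66,1.128,0,0,60],
    [0.11,-0.463,-0.66,1.128,0,0,60],
    [0.11,-0.463,-0.66,1.128,0,0,60],
    [0.11,-0.463,-0.66,1.128,0,0,60],
    [0.11,-0.463,-0.66,1.128,0,0,60],
    [0.11,-0.463,-0.66,1.128,0,0,60],
    [0.11,-0.463,-0.66,1.128,0,0,60],
    [0.11,-0.463,-0.66,1.128,0,0,60],
    [0.11,-0.463,-0.66,1.128,0,0,60]
  ]
}}

```text
t: 5.45
tcp_pos: [0.4304, -0.1818, 0.1204]
ee_rot: [143.7, 89.9, 153.5]
contact_force: [-0.7, 1.2, 1.0]
opening: 0.0508
```

Call:
{"method": "servo_tool", "body": {
  "commands": [
    [0.05,0,0,0,0,0,60],
    [0.09,0,0,0,0,0,60],
    [0.116,0,0,0,0,0,60],
    [0.116,0,0,0,0,0,60],
    [0.116,0,0,0,0,0,20],
    [0.116,0,0,0,0,0,20],
    [0.116,0,0,0,0,0,20],
    [0.116,0,0,0,0,0,20],
    [0.116,0,0,0,0,0,20]
  ]
}}

```text
t: 6.35
tcp_pos: [0.4321, -0.1807, 0.0078]
ee_rot: [-26.1, 89.8, -16.1]
contact_force: [-0.9, 2.4, 6.8]
opening: 0.0289
```

```bash
python3 - <<'E'
from h import *
o=observe();print(o['tcp_pos'],o['contact_force'],o['opening'],Rm(o['ee_rot']).round(2).tolist())
for d in ((-.022,-.028),(-.022,.028),(.02,0)):
    L=np.array([.5235,.063,.16])+stT([0,0,10.6],(*d,0)); print(L); goto(L,down(10.6),o)
E
```

```text
[ 0.43208787 -0.18069158  0.00778778] [-0.89103516  2.41479638  6.77718024] 0.028900693401279116 [[0.0, -0.17, 0.98], [-0.0, 0.98, 0.17], [-1.0, -0.0, 0.0]]
[0.50702606 0.03143088 0.16      ]
shift [-0.1522  0.1956  0.1113] rot [-0.0099  0.0036  0.0018] t 6.35
[0.49672478 0.08647526 0.16      ]
shift [-0.1523  0.2516  0.1107] rot [-0.0099  0.0036  0.0018] t 6.35
[0.54315871 0.06667903 0.16      ]
shift [-0.1521  0.224   0.153 ] rot [-0.0099  0.0036  0.0018] t 6.35
```

Call:
{"method": "servo_tool", "body": {
  "commands": [
    [-0.002,0,0,0,0,0,20],
    [-0.002,0,0,0,0,0,20],
    [-0.002,0,0,0,0,0,20],
    [-0.002,0,0,0,0,0,20]
  ]
}}

```text
t: 6.75
tcp_pos: [0.4309, -0.1806, 0.0078]
ee_rot: [-43.6, 89.9, -33.6]
contact_force: [-1.2, -0.6, 3.8]
opening: 0.0285
```

Call:
{"method": "servo_tool", "body": {
  "commands": [
    [-0.05,0,0,0,0,0,20],
    [-0.1,0,0,0,0,0,20],
    [-0.152,0,0,0,0,0,20],
    [-0.152,0.05,0.025,0,0,0,20],
    [-0.152,0.1,0.05,0,0,0,20],
    [-0.152,0.15,0.08,0,0,0,20],
    [-0.152,0.196,0.111,0,0,0,20],
    [-0.152,0.196,0.111,0,0,0,20]
  ]
}}

```text
t: 7.55
tcp_pos: [0.5062, 0.0354, 0.1585]
ee_rot: [119.8, 89.9, 130.0]
contact_force: [0.5, 0.1, -0.2]
opening: 0.0292
```

```bash
python3 - <<'E'
from h import *
o=observe();print(o['tcp_pos'],o['contact_force'],o['opening'])
p=vision.snapshot('scene'); u=px(p,o['tcp_pos']);print(u); q=vision.snapshot('top')
a,b=int(u[0])-50,int(u[1])-70
im=np.hstack([cv2.resize(p['image'][b:b+120,a:a+110,::-1],None,fx=4,fy=4,interpolation=cv2.INTER_CUBIC),cv2.resize(q['image'][180:340,360:440,::-1],None,fx=3,fy=3)])
cv2.imwrite('pics/g1.png',im)
E
```

```text
[0.50618001 0.03541655 0.15846152] [ 0.45602741  0.07854974 -0.24800871] 0.029238133382083413
[360.74212392 221.88517425]
```

View pics/g1.png

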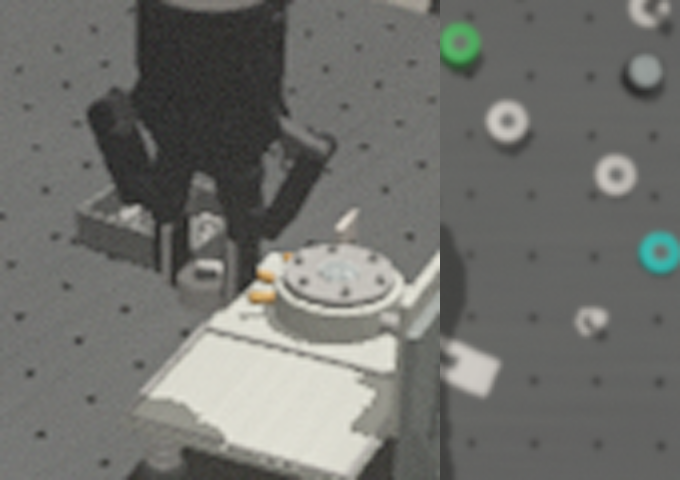

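Call:
{"method": "servo_tool", "body": {
  "commands": [
    [0.03,0,0,0,0,0,20],
    [0.06,0,0,0,0,0,20],
    [0.065,0,0,0,0,0,20],
    [0.065,0,0,0,0,0,20],
    [0.065,0,0,0,0,0,20]
  ]
}}

```text
t: 8.15
tcp_pos: [0.5064, 0.0315, 0.0958]
ee_rot: [-15.2, 89.9, -5.2]
contact_force: [0.2, -0.1, 0.4]
opening: 0.0284
```

Call:
{"method": "servo_tool", "body": {
  "commands": [
    [0.005,0,0,0,0,0,20],
    [0.01,0,0,0,0,0,20],
    [0.01,0,0,0,0,0,20],
    [0.01,0,0,0,0,0,20]
  ]
}}

```text
t: 8.55
tcp_pos: [0.5058, 0.032, 0.0844]
ee_rot: [-148.8, 90.0, -138.8]
contact_force: [-0.6, 0.1, -0.6]
opening: 0.0285
```

Call:
{"method": "servo_tool", "body": {
  "commands": [
    [0.005,0,0,0,0,0,20],
    [0.005,0,0,0,0,0,20],
    [0.005,0,0,0,0,0,20]
  ]
}}

```text
t: 8.85
tcp_pos: [0.5058, 0.032, 0.0792]
ee_rot: [152.6, 90.0, 162.6]
contact_force: [-0.6, -0.4, -0.7]
opening: 0.0291
```

Call:
{"method": "servo_tool", "body": {
  "commands": [
    [0.005,0,0,0,0,0,20],
    [0.005,0,0,0,0,0,20],
    [0.005,0,0,0,0,0,20]
  ]
}}

```text
t: 9.15
tcp_pos: [0.5058, 0.032, 0.0742]
ee_rot: [81.1, 90.0, 91.1]
contact_force: [0.2, -0.7, 1.2]
opening: 0.0288
```

Call:
{"method": "servo_tool", "body": {
  "commands": [
    [0.005,0,0,0,0,0,20],
    [0.005,0,0,0,0,0,20],
    [0.005,0,0,0,0,0,20]
  ]
}}

```text
t: 9.45
tcp_pos: [0.5059, 0.032, 0.0693]
ee_rot: [5.2, 90.0, 15.2]
contact_force: [0.1, -0.9, 2.3]
opening: 0.0292
```

Call:
{"method": "servo_tool", "body": {
  "commands": [
    [0.005,0,0,0,0,0,20],
    [0.005,0,0,0,0,0,20],
    [0.005,0,0,0,0,0,20]
  ]
}}

```text
t: 9.75
tcp_pos: [0.5059, 0.032, 0.0642]
ee_rot: [-4.6, 90.0, 5.5]
contact_force: [-0.1, 0.5, 2.4]
opening: 0.0287
```

Call:
{"method": "servo_tool", "body": {
  "commands": [
    [0.003,0,0,0,0,0,20],
    [0.003,0,0,0,0,0,20],
    [0.003,0,0,0,0,0,20]
  ]
}}

```text
t: 10.05
tcp_pos: [0.5059, 0.032, 0.0613]
ee_rot: [-4.3, 90.0, 5.8]
contact_force: [0.7, 0.4, 2.6]
opening: 0.0286
```

Call:
{"method": "servo_tool", "body": {
  "commands": [
    [0.003,0,0,0,0,0,20],
    [0.003,0,0,0,0,0,20],
    [0.003,0,0,0,0,0,20]
  ]
}}

```text
t: 10.35
tcp_pos: [0.506, 0.032, 0.0606]
ee_rot: [-13.9, 89.9, -3.9]
contact_force: [-5.8, 0.3, 15.0]
opening: 0.0285
```

Call:
{"method": "servo_tool", "body": {
  "commands": [
    [0.003,0,0,0,0,0,20],
    [0.003,0,0,0,0,0,20],
    [0.003,0,0,0,0,0,20]
  ]
}}

```text
t: 10.65
tcp_pos: [0.5061, 0.032, 0.0605]
ee_rot: [-16.3, 89.9, -6.3]
contact_force: [-12.8, -0.2, 27.7]
opening: 0.0287
```

```bash
python3 - <<'E'
from h import *
A=np.mean([vision.snapshot('scene')['image'].astype(float) for _ in range(6)],0);B=np.mean([vision.snapshot('top')['image'].astype(float) for _ in range(4)],0)
np.savez('avgbot.npz',A=A,B=B)
d=np.load('avg0.npz')
f=lambda x:np.clip(x,0,255).astype(np.uint8)[190:270,335:445,::-1]
cv2.imwrite('pics/bot.png',np.vstack([cv2.resize(f(x),None,fx=3.6,fy=3.6,interpolation=cv2.INTER_CUBIC) for x in (d['A'],A)]))
print(observe()['tcp_pos'],observe()['contact_force'])
E
```

```text
[0.50605932 0.03197313 0.06043634] [-13.47329837   0.22588099  28.12281881]
```

View pics/bot.png

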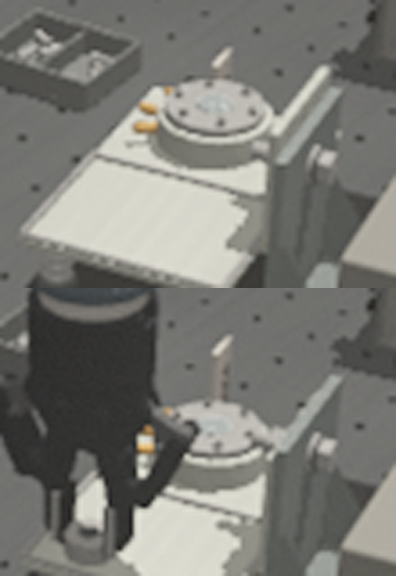

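Call:
{"method": "servo_tool", "body": {
  "commands": [
    [-0.01,0,0,0,0,0,20],
    [-0.022,0,0,0,0,0,20],
    [-0.022,0,0,0,0,0,20],
    [-0.022,0,0,0,0,0,55],
    [-0.022,0,0,0,0,0,55],
    [-0.022,0,0,0,0,0,55],
    [-0.04,0,0,0,0,0,55],
    [-0.08,0,0,0,0,0,55],
    [-0.12,0,0,0,0,0,55],
    [-0.12,0,0,0,0,0,55]
  ]
}}

```text
t: 12.15
tcp_pos: [0.5081, 0.032, 0.1817]
ee_rot: [-10.4, 89.4, -0.3]
contact_force: [0.2, 0.5, 0.1]
opening: 0.0472
```

```bash
cat > sink.py <<'E'
from h import *
A0=np.load('avg0.npz')['A']; Ab=np.load('avgbot.npz')['A']
p=vision.snapshot('scene'); An=np.mean([p['image'].astype(float)]+[vision.snapshot('scene')['image'].astype(float) for _ in range(5)],0)
C=np.array([.507,.167,.111]); 
def tp(I,T0,c):
    best=[]
    g=I.mean(2).astype(np.float32)
    r=cv2.matchTemplate(g[c[1]-6:c[1]+40+14,c[0]-4:c[0]+44],T0,cv2.TM_CCOEFF_NORMED); 
    y,x=np.unravel_index(r.argmax(),r.shape)
    def sub(a,b,c): return .5*(a-c)/(a-2*b+c)
    dy=sub(r[y-1,x],r[y,x],r[y+1,x]) if 0<y<r.shape[0]-1 else 0
    return y+dy-6, x-4, r.max()
c=(381,209)
T0=A0.mean(2).astype(np.float32)[c[1]:c[1]+17,c[0]:c[0]+31]
s=np.polyfit([px(p,C-[0,0,d])[1]-px(p,C)[1] for d in (0,.01,.02,.03)],[0,10,20,30],1)
for n,I in (('0',A0),('bot',Ab),('now',An)):
    r=tp(I,T0,c); print(n,np.round(r,3),'drop mm',np.polyval(s,r[0]).round(2))
np.savez('avgnow.npz',A=An); print(observe()['t'])
E
python3 sink.py
```

```text
0 [-0.071  0.     1.   ] drop mm -0.24
bot [8.685 0.    0.602] drop mm 23.84
now [2.124 0.    0.96 ] drop mm 5.8
12.45
```

```bash
python3 - <<'E'
from h import *
o=observe(); goto([.530,-.177,.08],down(10.6),o)
d=(-.022,.030); L=np.array([.5235,.063,.12])+stT([0,0,10.6],(*d,0)); print(L)
C=down(10.6); print(C.T@(L-np.array([.530,-.177,.12])))
E
```

```text
shift [ 0.0931 -0.2102 -0.0115] rot [-0.01   -0.0034 -0.0006] t 12.45
[0.49635688 0.08844113 0.12      ]
[0.         0.26710017 0.01575924]
```

Call:
{"method": "servo_tool", "body": {
  "commands": [
    [0,-0.05,-0.011,0,0,0,60],
    [0,-0.1,-0.011,0,0,0,60],
    [0,-0.15,-0.011,0,0,0,60],
    [0.0,-0.2,-0.011,0,0,0,60],
    [0.04,-0.21,-0.011,0,0,0,60],
    [0.09,-0.21,-0.011,0,0,0,60],
    [0.09,-0.21,-0.011,0,0,0,60],
    [0.13,-0.21,-0.011,0,0,0,60],
    [0.161,-0.21,-0.011,0,0,0,60],
    [0.161,-0.21,-0.011,0,0,0,60],
    [0.161,-0.21,-0.011,0,0,0,20],
    [0.161,-0.21,-0.011,0,0,0,20],
    [0.161,-0.21,-0.011,0,0,0,20],
    [0.161,-0.21,-0.011,0,0,0,20],
    [0.161,-0.21,-0.011,0,0,0,20]
  ]
}}

```text
t: 13.95
tcp_pos: [0.5332, -0.1772, 0.0174]
ee_rot: [-28.7, 89.7, -18.6]
contact_force: [-0.0, 0.7, 7.1]
opening: 0.03
```

Call:
{"method": "servo_tool", "body": {
  "commands": [
    [-0.04,0,0,0,0,0,20],
    [-0.09,0,0,0,0,0,20],
    [-0.13,0.03,0,0,0,0,20],
    [-0.15,0.075,0,0,0,0,20],
    [-0.15,0.12,0.005,0,0,0,20],
    [-0.15,0.165,0.01,0,0,0,20],
    [-0.15,0.21,0.013,0,0,0,20],
    [-0.15,0.25,0.013,0,0,0,20],
    [-0.15,0.268,0.013,0,0,0,20],
    [-0.14,0.268,0.013,0,0,0,20],
    [-0.11,0.268,0.013,0,0,0,20],
    [-0.085,0.268,0.013,0,0,0,20],
    [-0.075,0.268,0.013,0,0,0,20],
    [-0.064,0.268,0.013,0,0,0,20],
    [-0.064,0.268,0.013,0,0,0,20],
    [-0.064,0.268,0.013,0,0,0,20]
  ]
}}

```text
t: 15.55
tcp_pos: [0.4982, 0.0891, 0.0793]
ee_rot: [-9.8, 89.9, 0.2]
contact_force: [-0.1, -0.5, 0.9]
opening: 0.0292
```

Force is near zero with the weight resting; release.

Call:
{"method": "servo_tool", "body": {
  "commands": [
    [0.002,0,0,0,0,0,20],
    [0.002,0,0,0,0,0,55],
    [0.002,0,0,0,0,0,55],
    [0.002,0,0,0,0,0,55],
    [-0.03,0,0,0,0,0,55],
    [-0.08,0,0,0,0,0,55],
    [-0.12,0,0,0,0,0,55],
    [-0.12,-0.05,0,0,0,0,55],
    [-0.12,-0.1,0,0,0,0,55],
    [-0.12,-0.15,0,0,0,0,55],
    [-0.12,-0.15,0,0,0,0,55]
  ]
}}

```text
t: 16.65
tcp_pos: [0.5241, -0.0636, 0.198]
ee_rot: [-104.9, 89.9, -95.2]
contact_force: [-0.2, 0.5, -0.4]
opening: 0.0468
```

```bash
python3 sink.py; python3 - <<'E'
from h import *
f=lambda x:np.clip(x,0,255).astype(np.uint8)
A=np.load('avgnow.npz')['A']
a=cv2.resize(f(A)[200:270,335:435,::-1],None,fx=4,fy=4,interpolation=cv2.INTER_CUBIC)
b=cv2.resize(f(A)[198:226,380:408,::-1],None,fx=10,fy=10,interpolation=cv2.INTER_CUBIC)
cv2.imwrite('pics/fl.png',np.hstack([a,b]))
o=observe();print(o['tcp_pos'],o['opening'])
E
```

```text
0 [-0.071  0.     1.   ] drop mm -0.24
bot [8.685 0.    0.602] drop mm 23.84
now [6.708 0.    0.922] drop mm 18.4
16.95
[ 0.52378346 -0.05696603  0.19842497] 0.04682055256810523
```

View pics/fl.png

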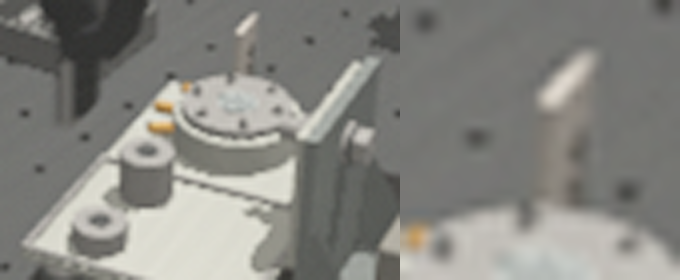

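```bash
python3 - <<'E'
from h import *
np.set_printoptions(precision=4,suppress=True)
o=observe(); print(o['qpos'])
X=stT(SX,(.017,0,.20)); print(X)
goto(X,down(100.6),o); goto(X,down(-79.4),o)
# bottom stop check
A0=np.load('avg0.npz')['A'].mean(2).astype(np.float32)
for n in ('avgbot.npz','avgnow.npz'):
    I=np.load(n)['A'].mean(2).astype(np.float32)
    T=A0[211:224,393:411]; r=cv2.matchTemplate(I[205:240,393:411],T,cv2.TM_CCOEFF_NORMED).ravel(); i=r.argmax()
    print(n,i-6+.5*(r[i-1]-r[i+1])/(r[i-1]-2*r[i]+r[i+1]),r.max())
E
```

```text
[ -9.9183  -6.3207  85.3062   0.0178 101.0039 -20.0523]
[0.6207 0.1331 0.2   ]
shift [-0.0015  0.1701  0.1289] rot [-1.5789  0.0004  0.    ] t 16.95
shift [-0.0015  0.1701  0.1289] rot [ 1.5627  0.     -0.0004] t 16.95
avgbot.npz 9.177361369132996 0.87786263
avgnow.npz 6.761574923992157 0.9322462
```

Call:
{"method": "servo_tool", "body": {
  "commands": [
    [-0.002,0.04,0.03,-0.15,0,0,45],
    [-0.002,0.08,0.06,-0.3,0,0,45],
    [-0.002,0.12,0.09,-0.45,0,0,45],
    [-0.002,0.16,0.12,-0.6,0,0,45],
    [-0.002,0.17,0.129,-0.75,0,0,45],
    [-0.002,0.17,0.129,-0.9,0,0,45],
    [-0.002,0.17,0.129,-1.05,0,0,45],
    [-0.002,0.17,0.129,-1.2,0,0,45],
    [-0.002,0.17,0.129,-1.35,0,0,45],
    [-0.002,0.17,0.129,-1.5,0,0,45],
    [-0.002,0.17,0.129,-1.579,0,0,45],
    [-0.002,0.17,0.129,-1.579,0,0,45],
    [-0.002,0.17,0.129,-1.579,0,0,45]
  ]
}}

```text
t: 18.25
tcp_pos: [0.6209, 0.1326, 0.2004]
ee_rot: [-46.1, 90.0, 54.3]
contact_force: [0.3, -0.6, 1.4]
opening: 0.0384
```

```bash
cat > st.py <<'E'
from h import *
np.set_printoptions(precision=4,suppress=True)
o=observe(); M=Rm(o['ee_rot']); S=R.from_euler('z',SX[2],degrees=True).as_matrix()
g=S.T@(o['tcp_pos']-np.r_[SX[:2],0]); print('t',round(o['t'],2),'stage tcp',g.round(5),'F',(S.T@o['contact_force']).round(2),'op',round(o['opening'],5),'toolaxes',(S.T@M).round(3).tolist())
E
python3 st.py
```

```text
t 18.25 stage tcp [ 0.0171 -0.0005  0.2004] F [ 0.17 -0.65  1.36] op 0.03836 toolaxes [[0.0, -1.0, 0.003], [0.0, 0.003, 1.0], [-1.0, -0.0, 0.0]]
```

Call:
{"method": "servo_tool", "body": {
  "commands": [
    [0.04,0,0,0,0,0,45],
    [0.07,0,0,0,0,0,45],
    [0.08,0,0,0,0,0,45],
    [0.09,0,0,0,0,0,45],
    [0.1,0,0,0,0,0,45],
    [0.1,0,0,0,0,0,45]
  ]
}}

```text
t: 18.85
tcp_pos: [0.6211, 0.1316, 0.0998]
ee_rot: [88.2, 90.0, -171.3]
contact_force: [-0.3, 0.1, -0.6]
opening: 0.0384
```

```bash
python3 st.py
```

```text
t 18.85 stage tcp [ 0.0171 -0.0015  0.0998] F [-0.25  0.15 -0.58] op 0.03843 toolaxes [[-0.001, -1.0, 0.002], [0.0, 0.002, 1.0], [-1.0, 0.001, 0.0]]
```

Call:
{"method": "servo_tool", "body": {
  "commands": [
    [0,0,0.006,0,0,0,45],
    [0,0,0.006,0,0,0,45],
    [0,0,0.006,0,0,0,45]
  ]
}}

```text
t: 19.15
tcp_pos: [0.6206, 0.1379, 0.1014]
ee_rot: [-90.6, 89.9, 9.9]
contact_force: [0.7, 0.2, -0.0]
opening: 0.0383
```

Call:
{"method": "servo_tool", "body": {
  "commands": [
    [0,0,0.001,0,0,0,45],
    [0,0,0.001,0,0,0,45]
  ]
}}

```text
t: 19.35
tcp_pos: [0.6201, 0.1386, 0.1006]
ee_rot: [-89.5, 90.0, 11.0]
contact_force: [0.1, -0.5, 0.0]
opening: 0.0386
```

Call:
{"method": "servo_tool", "body": {
  "commands": [
    [0,0,0.001,0,0,0,45],
    [0,0,0.001,0,0,0,45]
  ]
}}

```text
t: 19.55
tcp_pos: [0.6197, 0.1395, 0.1003]
ee_rot: [46.6, 90.0, 147.1]
contact_force: [-0.0, -0.6, 0.2]
opening: 0.0383
```

```bash
python3 st.py
```

```text
t 19.55 stage tcp [0.0172 0.0065 0.1003] F [-0.12 -0.56  0.24] op 0.03826 toolaxes [[-0.0, -1.0, 0.002], [0.0, 0.002, 1.0], [-1.0, 0.0, 0.0]]
```

Call:
{"method": "servo_tool", "body": {
  "commands": [
    [0,0,0.001,0,0,0,45],
    [0,0,0.001,0,0,0,45]
  ]
}}

```text
t: 19.75
tcp_pos: [0.6195, 0.1405, 0.1002]
ee_rot: [66.1, 90.0, 166.6]
contact_force: [0.0, 0.4, -0.2]
opening: 0.0386
```

Call:
{"method": "servo_tool", "body": {
  "commands": [
    [0,0,0.001,0,0,0,45],
    [0,0,0.001,0,0,0,45]
  ]
}}

```text
t: 19.95
tcp_pos: [0.6194, 0.1415, 0.1003]
ee_rot: [-2.3, 90.0, 98.2]
contact_force: [0.1, -0.6, -1.3]
opening: 0.0386
```

Call:
{"method": "servo_tool", "body": {
  "commands": [
    [0,0,0.001,0,0,0,45],
    [0,0,0.001,0,0,0,45]
  ]
}}

```text
t: 20.15
tcp_pos: [0.6192, 0.1425, 0.1003]
ee_rot: [17.1, 90.0, 117.6]
contact_force: [-0.1, -0.9, 0.8]
opening: 0.0383
```

Call:
{"method": "servo_tool", "body": {
  "commands": [
    [0,0,0.001,0,0,0,45],
    [0,0,0.001,0,0,0,45]
  ]
}}

```text
t: 20.35
tcp_pos: [0.619, 0.1435, 0.1003]
ee_rot: [7.2, 90.0, 107.7]
contact_force: [-0.5, -0.6, -0.2]
opening: 0.0383
```

```bash
python3 st.py
```

```text
t 20.35 stage tcp [0.0172 0.0105 0.1003] F [-0.57 -0.51 -0.15] op 0.03827 toolaxes [[-0.0, -1.0, 0.002], [0.0, 0.002, 1.0], [-1.0, 0.0, 0.0]]
```

Call:
{"method": "servo_tool", "body": {
  "commands": [
    [0,0,0.001,0,0,0,45],
    [0,0,0.001,0,0,0,45]
  ]
}}

```text
t: 20.55
tcp_pos: [0.619, 0.1439, 0.1003]
ee_rot: [178.8, 89.9, -80.7]
contact_force: [0.5, -2.7, -0.1]
opening: 0.0388
```

Call:
{"method": "servo_tool", "body": {
  "commands": [
    [0,0,0.001,0,0,0,45],
    [0,0,0.001,0,0,0,45]
  ]
}}

```text
t: 20.75
tcp_pos: [0.619, 0.1441, 0.1002]
ee_rot: [180.0, 89.9, -79.6]
contact_force: [-0.1, -6.3, 0.7]
opening: 0.0384
```

```bash
python3 st.py
```

```text
t 20.75 stage tcp [0.0173 0.0111 0.1003] F [-1.28 -6.16  0.74] op 0.03841 toolaxes [[-0.0, -1.0, 0.003], [-0.002, 0.003, 1.0], [-1.0, 0.0, -0.002]]
```

Call:
{"method": "servo_tool", "body": {
  "commands": [
    [0,0,-0.0175,0,0,0,45],
    [0,0,-0.0175,0,0,0,45],
    [0,0,-0.0175,0,0,0,45],
    [0,0,-0.0175,0,0,0,45]
  ]
}}

```text
t: 21.15
tcp_pos: [0.6218, 0.1282, 0.1003]
ee_rot: [2.7, 90.0, 103.2]
contact_force: [1.0, 0.3, -0.7]
opening: 0.038
```

Call:
{"method": "servo_tool", "body": {
  "commands": [
    [0,0,-0.001,0,0,0,45],
    [0,0,-0.001,0,0,0,45]
  ]
}}

```text
t: 21.35
tcp_pos: [0.622, 0.1273, 0.1003]
ee_rot: [-37.4, 90.0, 63.1]
contact_force: [-0.2, -0.6, 0.2]
opening: 0.0387
```

Call:
{"method": "servo_tool", "body": {
  "commands": [
    [0,0,-0.001,0,0,0,45],
    [0,0,-0.001,0,0,0,45]
  ]
}}

```text
t: 21.55
tcp_pos: [0.6222, 0.1262, 0.1003]
ee_rot: [-141.7, 90.0, -41.2]
contact_force: [0.5, 0.4, -0.0]
opening: 0.0385
```

```bash
python3 st.py
```

```text
t 21.55 stage tcp [ 0.0172 -0.0071  0.1003] F [ 0.62  0.34 -0.  ] op 0.03847 toolaxes [[0.0, -1.0, 0.002], [-0.0, 0.002, 1.0], [-1.0, -0.0, -0.0]]
```

Call:
{"method": "servo_tool", "body": {
  "commands": [
    [0,0,-0.001,0,0,0,45],
    [0,0,-0.001,0,0,0,45]
  ]
}}

```text
t: 21.75
tcp_pos: [0.6223, 0.1259, 0.1003]
ee_rot: [-0.9, 89.9, 99.6]
contact_force: [-0.2, 3.3, -0.2]
opening: 0.0385
```

Call:
{"method": "servo_tool", "body": {
  "commands": [
    [0,0,-0.001,0,0,0,45],
    [0,0,-0.001,0,0,0,45]
  ]
}}

```text
t: 21.95
tcp_pos: [0.6223, 0.1257, 0.1002]
ee_rot: [-1.2, 89.9, 99.4]
contact_force: [-1.2, 5.4, 0.2]
opening: 0.0385
```

```bash
python3 st.py
```

```text
t 21.95 stage tcp [ 0.0172 -0.0076  0.1002] F [-0.18  5.56  0.2 ] op 0.03851 toolaxes [[0.0, -1.0, 0.001], [0.002, 0.001, 1.0], [-1.0, -0.0, 0.002]]
```

Call:
{"method": "servo_tool", "body": {
  "commands": [
    [0,0,0.0123,0,0,0,45],
    [0,0,0.0123,0,-0.1,0,45],
    [0,0,0.0123,0,-0.1,0,45],
    [0,0,0.0193,0,-0.1,0,45],
    [0,0,0.0193,0,-0.1,0,45],
    [0,0,0.0193,0,-0.1,0,45]
  ]
}}

```text
t: 22.55
tcp_pos: [0.6189, 0.1439, 0.1003]
ee_rot: [-0.0, 84.3, 100.5]
contact_force: [1.0, 0.1, -0.2]
opening: 0.0383
```

Call:
{"method": "servo_tool", "body": {
  "commands": [
    [0,0,0.001,0,0,0,45],
    [0,0,0.001,0,0,0,45]
  ]
}}

```text
t: 22.75
tcp_pos: [0.6188, 0.1445, 0.1004]
ee_rot: [-0.0, 84.3, 100.5]
contact_force: [0.2, -0.1, 0.6]
opening: 0.0384
```

```bash
python3 st.py
```

```text
t 22.75 stage tcp [0.0173 0.0116 0.1004] F [ 0.17 -0.12  0.62] op 0.03836 toolaxes [[0.0, -1.0, 0.001], [0.1, 0.001, 0.995], [-0.995, -0.0, 0.1]]
```

Call:
{"method": "servo_tool", "body": {
  "commands": [
    [0,0,0.001,0,0,0,45],
    [0,0,0.001,0,0,0,45]
  ]
}}

```text
t: 22.95
tcp_pos: [0.6188, 0.1449, 0.1005]
ee_rot: [-0.0, 84.3, 100.5]
contact_force: [-0.6, -0.7, 0.3]
opening: 0.0385
```

Call:
{"method": "servo_tool", "body": {
  "commands": [
    [0,0,0.001,0,0,0,45],
    [0,0,0.001,0,0,0,45]
  ]
}}

```text
t: 23.15
tcp_pos: [0.6187, 0.1452, 0.1005]
ee_rot: [0.0, 84.4, 100.5]
contact_force: [0.8, -5.0, -0.8]
opening: 0.0384
```

```bash
python3 st.py
```

```text
t 23.15 stage tcp [0.0173 0.0122 0.1005] F [-0.11 -5.08 -0.85] op 0.03842 toolaxes [[0.0, -1.0, 0.003], [0.098, 0.003, 0.995], [-0.995, 0.0, 0.098]]
```

Call:
{"method": "servo_tool", "body": {
  "commands": [
    [0,0,-0.0175,0,0,0,45],
    [0,0,-0.0175,0,0,0,45],
    [0,0,-0.0175,0,0,0,45],
    [0,0,-0.0175,0,0,0,45]
  ]
}}

```text
t: 23.55
tcp_pos: [0.6217, 0.1288, 0.0987]
ee_rot: [0.1, 84.3, 100.6]
contact_force: [-0.9, -0.2, 0.4]
opening: 0.0382
```

Call:
{"method": "servo_tool", "body": {
  "commands": [
    [0,0,-0.001,0,0,0,45],
    [0,0,-0.001,0,0,0,45]
  ]
}}

```text
t: 23.75
tcp_pos: [0.6218, 0.1281, 0.0987]
ee_rot: [0.1, 84.3, 100.6]
contact_force: [-0.5, -0.0, -0.4]
opening: 0.0381
```

```bash
python3 st.py
```

```text
t 23.75 stage tcp [ 0.0172 -0.0052  0.0987] F [-0.53  0.07 -0.44] op 0.03811 toolaxes [[0.0, -1.0, 0.002], [0.1, 0.002, 0.995], [-0.995, 0.0, 0.1]]
```

Call:
{"method": "servo_tool", "body": {
  "commands": [
    [0,0,-0.001,0,0,0,45],
    [0,0,-0.001,0,0,0,45]
  ]
}}

```text
t: 23.95
tcp_pos: [0.6219, 0.1277, 0.0987]
ee_rot: [-0.0, 84.2, 100.5]
contact_force: [-0.7, 2.7, 0.3]
opening: 0.0386
```

Call:
{"method": "servo_tool", "body": {
  "commands": [
    [0,0,-0.001,0,0,0,45],
    [0,0,-0.001,0,0,0,45]
  ]
}}

```text
t: 24.15
tcp_pos: [0.622, 0.1276, 0.0986]
ee_rot: [-0.1, 84.1, 100.5]
contact_force: [-1.4, 6.6, -0.2]
opening: 0.0385
```

```bash
python3 st.py
```

```text
t 24.15 stage tcp [ 0.0172 -0.0057  0.0986] F [-0.16  6.77 -0.16] op 0.03849 toolaxes [[0.0, -1.0, 0.001], [0.102, 0.001, 0.995], [-0.995, -0.0, 0.102]]
```

Call:
{"method": "servo_tool", "body": {
  "commands": [
    [0,0,0.0105,0,0,0,45],
    [0,0,0.009,0,0.1,0,45],
    [0,0,0.008,0,0.2,0,45],
    [0,0,0.008,0,0.2,0,45],
    [0,0,0.008,0,0.2,0,45]
  ]
}}

```text
t: 24.65
tcp_pos: [0.6206, 0.1347, 0.0993]
ee_rot: [179.9, 84.4, -79.5]
contact_force: [0.3, -0.6, -0.3]
opening: 0.0382
```

Call:
{"method": "servo_tool", "body": {
  "commands": [
    [0,0,-0.008,0,0,0,45],
    [0,0,-0.008,0,0,0,45],
    [0,0,-0.008,0,0,0,45]
  ]
}}

```text
t: 24.95
tcp_pos: [0.6225, 0.1248, 0.1002]
ee_rot: [-179.9, 84.3, -79.6]
contact_force: [0.3, 0.2, 0.4]
opening: 0.0382
```

```bash
python3 st.py
```

```text
t 24.95 stage tcp [ 0.0172 -0.0085  0.1002] F [0.34 0.14 0.37] op 0.03823 toolaxes [[-0.0, -1.0, 0.004], [-0.099, 0.004, 0.995], [-0.995, -0.0, -0.099]]
```

Call:
{"method": "servo_tool", "body": {
  "commands": [
    [0,0,-0.001,0,0,0,45],
    [0,0,-0.001,0,0,0,45]
  ]
}}

```text
t: 25.15
tcp_pos: [0.6225, 0.1246, 0.1003]
ee_rot: [-180.0, 84.3, -79.5]
contact_force: [0.3, -0.9, -0.5]
opening: 0.0384
```

Call:
{"method": "servo_tool", "body": {
  "commands": [
    [0,0,-0.001,0,0,0,45],
    [0,0,-0.001,0,0,0,45]
  ]
}}

```text
t: 25.35
tcp_pos: [0.6226, 0.1242, 0.1003]
ee_rot: [180.0, 84.3, -79.5]
contact_force: [-0.1, -0.6, -0.3]
opening: 0.0385
```

```bash
python3 st.py
```

```text
t 25.35 stage tcp [ 0.0172 -0.0091  0.1003] F [-0.25 -0.61 -0.34] op 0.03848 toolaxes [[-0.0, -1.0, 0.002], [-0.1, 0.002, 0.995], [-0.995, 0.0, -0.1]]
```

Call:
{"method": "servo_tool", "body": {
  "commands": [
    [0,0,-0.001,0,0,0,45],
    [0,0,-0.001,0,0,0,45]
  ]
}}

```text
t: 25.55
tcp_pos: [0.6227, 0.1239, 0.1004]
ee_rot: [-180.0, 84.3, -79.4]
contact_force: [-0.9, 3.6, -0.5]
opening: 0.0382
```

Call:
{"method": "servo_tool", "body": {
  "commands": [
    [0,0,-0.001,0,0,0,45],
    [0,0,-0.001,0,0,0,45]
  ]
}}

```text
t: 25.75
tcp_pos: [0.6227, 0.1238, 0.1003]
ee_rot: [-180.0, 84.4, -79.4]
contact_force: [-1.2, 5.9, -0.2]
opening: 0.0381
```

```bash
python3 st.py
```

```text
t 25.75 stage tcp [ 0.0172 -0.0095  0.1003] F [-0.15  6.   -0.15] op 0.03805 toolaxes [[-0.0, -1.0, 0.0], [-0.097, 0.0, 0.995], [-0.995, -0.0, -0.097]]
```

Call:
{"method": "servo_tool", "body": {
  "commands": [
    [0,0,0.0195,0,0,0,45],
    [0,0,0.0195,0,0,0,45],
    [0,0,0.0195,0,0,0,45],
    [0,0,0.0195,0,0,0,45]
  ]
}}

```text
t: 26.15
tcp_pos: [0.6195, 0.1406, 0.0986]
ee_rot: [180.0, 84.2, -79.6]
contact_force: [0.1, -0.4, 0.2]
opening: 0.0383
```

Call:
{"method": "servo_tool", "body": {
  "commands": [
    [0,0,0.001,0,0,0,45],
    [0,0,0.001,0,0,0,45]
  ]
}}

```text
t: 26.35
tcp_pos: [0.6193, 0.1418, 0.0985]
ee_rot: [179.9, 84.3, -79.6]
contact_force: [-0.1, 0.5, -0.4]
opening: 0.0385
```

Call:
{"method": "servo_tool", "body": {
  "commands": [
    [0,0,0.001,0,0,0,45],
    [0,0,0.001,0,0,0,45]
  ]
}}

```text
t: 26.55
tcp_pos: [0.6192, 0.1426, 0.0984]
ee_rot: [-180.0, 84.2, -79.5]
contact_force: [0.2, -2.3, -0.1]
opening: 0.0386
```

```bash
python3 st.py
```

```text
t 26.55 stage tcp [0.0173 0.0096 0.0984] F [-0.23 -2.32 -0.11] op 0.03863 toolaxes [[-0.0, -1.0, 0.002], [-0.101, 0.002, 0.995], [-0.995, -0.0, -0.101]]
```

Call:
{"method": "servo_tool", "body": {
  "commands": [
    [0,0,-0.0105,0,0,0,45],
    [0,0,-0.0115,0,0.1,0,45],
    [0,0,-0.0115,0,0.1,0,45],
    [0,0,-0.0195,0,0.1,0,45],
    [0,0,-0.0195,0,0.1,0,45],
    [0,0,-0.0195,0,0.1,0,45],
    [0,0,-0.0195,0,0.1,0,45]
  ]
}}

```text
t: 27.25
tcp_pos: [0.6227, 0.1236, 0.1005]
ee_rot: [-179.9, 78.6, -79.5]
contact_force: [-0.3, 0.2, -0.4]
opening: 0.0383
```

Call:
{"method": "servo_tool", "body": {
  "commands": [
    [0,0,-0.001,0,0,0,45],
    [0,0,-0.001,0,0,0,45]
  ]
}}

```text
t: 27.45
tcp_pos: [0.6228, 0.123, 0.1006]
ee_rot: [-180.0, 78.5, -79.5]
contact_force: [0.7, 0.5, 0.3]
opening: 0.0383
```

Call:
{"method": "servo_tool", "body": {
  "commands": [
    [0,0,-0.001,0,0,0,45],
    [0,0,-0.001,0,0,0,45]
  ]
}}

```text
t: 27.65
tcp_pos: [0.6229, 0.1223, 0.1007]
ee_rot: [180.0, 78.6, -79.5]
contact_force: [-0.9, 0.5, -0.0]
opening: 0.0381
```

```bash
python3 st.py
```

```text
t 27.65 stage tcp [ 0.0172 -0.011   0.1007] F [-0.84  0.62 -0.  ] op 0.03809 toolaxes [[-0.0, -1.0, 0.002], [-0.198, 0.002, 0.98], [-0.98, 0.0, -0.198]]
```

Call:
{"method": "servo_tool", "body": {
  "commands": [
    [0,0,-0.001,0,0,0,45],
    [0,0,-0.001,0,0,0,45]
  ]
}}

```text
t: 27.85
tcp_pos: [0.623, 0.1222, 0.1007]
ee_rot: [180.0, 78.6, -79.5]
contact_force: [-0.7, 4.2, -0.8]
opening: 0.0381
```

Call:
{"method": "servo_tool", "body": {
  "commands": [
    [0,0,-0.001,0,0,0,45],
    [0,0,-0.001,0,0,0,45]
  ]
}}

```text
t: 28.05
tcp_pos: [0.623, 0.1221, 0.1007]
ee_rot: [180.0, 78.7, -79.4]
contact_force: [-0.7, 7.8, -1.9]
opening: 0.0385
```

```bash
python3 st.py
```

```text
t 28.05 stage tcp [ 0.0172 -0.0113  0.1007] F [ 0.76  7.81 -1.92] op 0.03847 toolaxes [[-0.0, -1.0, 0.0], [-0.196, 0.0, 0.981], [-0.981, 0.0, -0.196]]
```

Now the other side at this tilt.

Call:
{"method": "servo_tool", "body": {
  "commands": [
    [0,0,0.0195,0,0,0,45],
    [0,0,0.0195,0,0,0,45],
    [0,0,0.0195,0,0,0,45],
    [0,0,0.0195,0,0,0,45]
  ]
}}

```text
t: 28.45
tcp_pos: [0.62, 0.1383, 0.0975]
ee_rot: [-180.0, 78.5, -79.5]
contact_force: [0.1, -0.0, -0.5]
opening: 0.0387
```

Call:
{"method": "servo_tool", "body": {
  "commands": [
    [0,0,0.001,0,0,0,45],
    [0,0,0.001,0,0,0,45]
  ]
}}

```text
t: 28.65
tcp_pos: [0.6198, 0.1396, 0.0972]
ee_rot: [-180.0, 78.5, -79.5]
contact_force: [0.2, -0.9, 1.0]
opening: 0.0383
```

Call:
{"method": "servo_tool", "body": {
  "commands": [
    [0,0,0.001,0,0,0,45],
    [0,0,0.001,0,0,0,45]
  ]
}}

```text
t: 28.85
tcp_pos: [0.6195, 0.1409, 0.0968]
ee_rot: [180.0, 78.5, -79.5]
contact_force: [-0.5, 0.2, -0.2]
opening: 0.0388
```

```bash
python3 st.py
```

```text
t 28.85 stage tcp [0.0172 0.0078 0.0969] F [-0.41  0.28 -0.24] op 0.03879 toolaxes [[-0.0, -1.0, 0.002], [-0.199, 0.002, 0.98], [-0.98, 0.0, -0.199]]
```

Call:
{"method": "servo_tool", "body": {
  "commands": [
    [0,0,0.001,0,0,0,45],
    [0,0,0.001,0,0,0,45]
  ]
}}

```text
t: 29.05
tcp_pos: [0.6195, 0.1411, 0.0968]
ee_rot: [-180.0, 78.5, -79.5]
contact_force: [0.7, -4.3, 0.9]
opening: 0.0386
```

Call:
{"method": "servo_tool", "body": {
  "commands": [
    [0,0,0.0007,0,0,0,45],
    [0,0,0.0007,0,0,0,45]
  ]
}}

```text
t: 29.25
tcp_pos: [0.6195, 0.1411, 0.0968]
ee_rot: [-180.0, 78.4, -79.6]
contact_force: [1.1, -6.3, 0.5]
opening: 0.0384
```

```bash
python3 st.py
```

```text
t 29.25 stage tcp [0.0173 0.0081 0.0968] F [-0.06 -6.38  0.53] op 0.03836 toolaxes [[-0.001, -1.0, 0.003], [-0.201, 0.003, 0.98], [-0.98, -0.0, -0.201]]
```

Call:
{"method": "servo_tool", "body": {
  "commands": [
    [0,0,-0.0106,0,0,0,45],
    [0,0,-0.0106,0,-0.035,0,30],
    [0,0,-0.0106,0,-0.035,0,28],
    [0,0,-0.0106,0,-0.035,0,28],
    [0,0,-0.0106,0,-0.035,0,28],
    [0,0,-0.0106,0,-0.035,0,28]
  ]
}}

```text
t: 29.85
tcp_pos: [0.6209, 0.1328, 0.0985]
ee_rot: [179.9, 80.5, -79.6]
contact_force: [0.6, 0.7, 0.0]
opening: 0.0243
```

```bash
python3 st.py
```

```text
t 29.85 stage tcp [ 0.0172 -0.0004  0.0985] F [0.7  0.6  0.03] op 0.0243 toolaxes [[-0.0, -1.0, 0.001], [-0.164, 0.001, 0.986], [-0.986, 0.0, -0.164]]
```

Call:
{"method": "servo_tool", "body": {
  "commands": [
    [0,0,-0.0006,0,0,0,28],
    [0,0,-0.0006,0,0,0,24],
    [0,0,-0.0006,0,0,0,20],
    [0,0,-0.0006,0,0,0,15],
    [0,0,-0.0006,0,0,0,10],
    [0,0,-0.0006,0,0,0,10],
    [0,0,-0.0006,0,0,0,10],
    [0,0,-0.0006,0,0,0,10],
    [0,0,-0.0006,0,0,0,10]
  ]
}}

```text
t: 30.75
tcp_pos: [0.6211, 0.1322, 0.0988]
ee_rot: [-180.0, 80.6, -79.5]
contact_force: [-1.7, 4.1, 1.4]
opening: 0.017
```

```bash
python3 st.py; python3 -c "
from h import *
print(observe()['wrist_torque'])"
```

```text
t 30.75 stage tcp [ 0.0172 -0.001   0.0988] F [-0.95  4.4   1.4 ] op 0.01703 toolaxes [[-0.0, -1.0, 0.002], [-0.164, 0.002, 0.987], [-0.987, -0.0, -0.164]]
[ 0.58392643  0.25824632 -0.08614104]
```

```bash
python3 sink.py; python3 st.py; python3 - <<'E'
from h import *
A=np.load('avgnow.npz')['A']; f=np.clip(A,0,255).astype(np.uint8)
a=cv2.resize(f[170:270,335:455,::-1],None,fx=4,fy=4,interpolation=cv2.INTER_CUBIC)
q=vision.snapshot('top')['image'][140:270,190:300,::-1]
b=cv2.resize(q,(338,400),interpolation=cv2.INTER_CUBIC)
cv2.imwrite('pics/end.png',np.hstack([a[:400],b])[:, :800])
E
```

```text
0 [-0.071  0.     1.   ] drop mm -0.24
bot [8.685 0.    0.602] drop mm 23.84
now [6.004 0.    0.676] drop mm 16.47
31.05
t 31.05 stage tcp [ 0.0172 -0.001   0.0988] F [-0.37  4.83  2.27] op 0.01703 toolaxes [[-0.0, -1.0, 0.002], [-0.164, 0.002, 0.986], [-0.986, -0.0, -0.164]]
```

View pics/end.png

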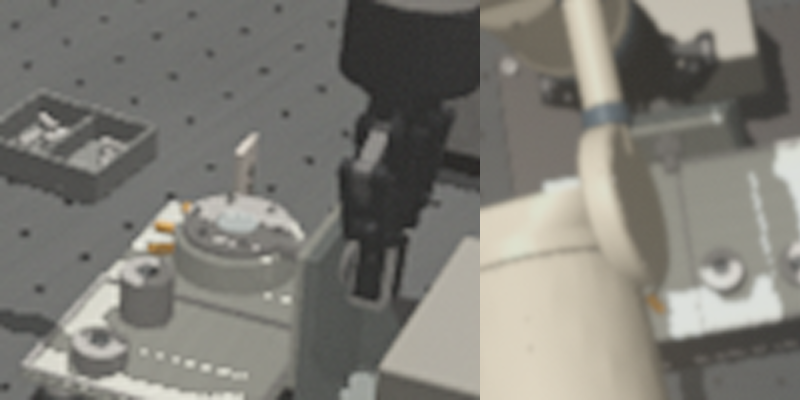

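```bash
python3 -c "
from h import *
print(workorder.close_job()); o=observe(); print(o['t'],o['opening'],o['contact_force'])"
```

```text
the job is handed in; nothing more can be done
None
the job is handed in; nothing more can be done
```

The job is handed in at about 31 s: the pan is trimmed and floating, and the gripper is still holding the bolt head.

**Trim:** I placed one 100 g and the 200 g stainless weight on the pan. The pan sank 18.6 mm in the images, against 18.4 mm expected. Measured from the bottom stop, which I found by pressing the pan down once, it stands at about 25.4–26.6 mm, near the middle of the 22–30 mm band. I could not read the pointer against the scale in any camera view, so this comes from pan height, not the scale itself.

**Bolt:** Light side touches (under 8 N) at four tool tilts put the head at about -0.165 rad. The camera fit alone could not settle the angle. I tilted the jaws to -0.164 rad and closed on the two upright flats. The opening is steady at 17.0 mm and the tilt did not change on closing. The residual side force is about 5 N.

**Checks that disagreed or are uncertain:**
- **Final pan height:** the last automatic reading gave 16.7 mm of sink, but the arm's shadow had spoilt the match. By eye, both weights sit at the same pixels as before the grip, so I take the pan as unmoved.
- **Bolt angle:** I estimate it to within about 0.03 rad, so the grip may have nudged the bolt by that much.
- **Camera calibration:** the two cameras disagreed by 2–5 mm. I located the head sideways by touch; its position along the bolt relied on the cameras.

I did not move the green and turquoise look-alikes or the other table items. I did not check them again at the end.

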